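# Square the bee plaque into the corner stop

## Robot

A 6-joint arm with a two-finger parallel gripper is mounted at the origin on the work surface. World frame = base frame: x ahead of the robot, y to its left, z up, the work surface at z = 0. Lengths are in m, angles in rad, forces in N, time in s.
With the tool pointing down it reaches from about 0.35 to 0.85 m from the base axis. Payload 8.1 kg.
Tool frame: the origin (TCP) lies midway between the tips of the shut fingers; the grasp point (between the pads) lies 19 mm behind it (robot.grip_point_offset is the distance from the TCP to the grasp point, in m); z points along the fingers, y is the line along which they close (so a half turn about z gives the same grasp; the last joint's range is limited). The gripper opens to 93 mm and grips with 3 to 60 N. Pads are 15 mm wide; open, the fingers measure 128 mm over their backs; the gripper's body (75 mm by 188 mm) begins 65 mm behind the grasp point.
Start: joints at [1.241, 0.13, 1.488, -0, 1.523, -0.085], TCP at [0.145, 0.582, 0.219] pointing down, gripper open.
Joint ranges: [-2.96, 2.96], [-0.89, 2.26], [0.02, 2.5], [-1.34, 4.48], [0, 2.73], [-2.66, 2.66]. Speed limits (rad/s): [2.39, 2.39, 2.79, 3.14, 3.14, 3.14].

## Interface

Orientations are given as a rotation vector (axis times angle).
In Python, from plant import robot, read_camera, job gives the robot as it stands.
- The arm moves only by the shell command python3 -m inch 'ROWS' [FORCE]. ROWS is JSON, one flat list of numbers, 5 for each row, row after row: the shift along the world's x, y, z in mm, then the turn about the world's z in degrees, then the opening in per cent of the stroke, from 0 (shut) to 100 (fully open). In form: [dx, dy, dz, yaw, hand, dx, dy, dz, yaw, hand, ...]. A call has 1 to 10 rows; each row is the pose to reach, as a shift and turn from the pose commanded when the call began; what a row does not reach only later rows make up. A row lasts 1/12 s, in which the tool goes at most 41.7 mm and 7.16 degrees, less where a joint would pass 70% of its speed; a pose out of reach is approached as far as the arm can. A call with a gripper value outside its range is refused whole. The fingers move at their own pace and stop on an object; FORCE is the grip in N (left out, the last holds). Time passes only in rows, so rows that repeat a pose let the fingers close. It gives the time, the measured TCP pose, the force, the opening and the grip force at its end, in the units of the state.
- robot.read_state(): the state, without advancing time (a new reading comes with each control period).
- read_camera(name): name is "scene" or "top" or "wrist"; returns a dict with "image" (400x640x3 uint8, blue, green, red), "K" (3x3 intrinsics, pixels), "extrinsics" (4x4, takes a point from world to camera coordinates); the wrist camera has in their place "mount" (4x4, takes a point from camera to tool coordinates, whose origin is the TCP and whose axes are the flange's). Camera axes: x right, y down, z forward; pixel columns grow to the right and rows downward; lengths in m; the calibration is good to about 2 mm. The wrist camera is an equidistant fisheye: a pixel r from the principal point sees the ray r / f radians off the axis. A picture is of the moment at which its call begins: read the wrist's pose just before it. There is no depth.
- job.close_job(): hands the job in; it is judged then, once.
The state is a dict: "t": time; "q": joint angles; "dq": joint speeds; "joint_torque": joint torques, N m; "tool_pos": TCP position; "orientation": TCP orientation; "force": force on the tool from outside, world axes, zero at the start; "wrist_torque": the same for the moment, N m; "opening": finger opening in m; "gripper_force": force on a finger pad.
Only numpy, scipy, OpenCV 4.12 (cv2) and the standard library are available. Lean on these libraries where they do the work, as an engineer would, in place of code of your own. Each camera call takes 0.05 s, during which the arm holds its last target. There are 200 camera calls.

## Task

Push the rectangular wooden plaque along the table with the fingers until it sits snug in the corner stop: its long edge flush against the long rail and its short edge flush against the short rail, so that the next decoration can be glued on square. Only push it: do not pick it up or tip it, and do not touch the freshly glued bee on top. Leave the cup, jar, brush and round blank alone.

Things in the scene. Friction and masses are not known exactly. Their poses are not given: they have to be found in the camera images.
- plaque: Loose rectangular wooden plaque lying flat, 130 mm along its x, 100 mm along its y, 18 mm thick, 0.13 to 0.27 kg, plain pale wood. Origin: centre of its underside, on the table; z up. A wooden bee is glued on top. It starts in the open quarter of the corner stop, clear of both rails, turned up to 0.35 rad from square.
- bee: Flat wooden bee glued on the middle of the plaque's top, freshly glued: not to be touched. It covers about x -39 to +45 mm and y -31 to +31 mm of the plaque and stands up to 6 mm above the plaque's top. Origin: centre of its underside, 18 mm above the plaque's origin; axes as the plaque's.
- corner_stop: Fixed L of two dark wooden rails on the table, each 16 mm wide and high. Origin: the inner corner of the L, at table height; z up. The long rail runs along +x: inner face y = 0, ends at x = 220 mm. The short rail runs along +y: inner face x = 0, ends at y = 160 mm. The plaque belongs in the quarter x > 0, y > 0, which opens roughly towards the robot.
- seat (a point): Unmarked point on the table, fixed to the corner stop at x = 65, y = 50 mm of its frame, same axes: where the plaque's origin lies when its 130 mm edge is flush with the long rail and its 100 mm edge with the short rail. The plaque's x axis is then parallel to this x axis.
- cup: Loose empty clear plastic cup, rim radius 36 mm, 90 mm high, standing outside the short rail; leave alone. Origin: centre of its underside.
- paint_jar: Loose closed jar of yellow paint, radius 28 mm, 60 mm high, white cap, standing outside the long rail; leave alone. Origin: centre of its underside.
- brush: Loose flat paint brush with a wooden handle, 180 mm long, lying on the table on the open side, about 0.28 m from the corner in the short rail's direction; leave alone. Its length is its x axis.
- round_blank: Loose round wooden disc, radius 35 mm, 8 mm thick, lying on the table beyond the end of the long rail; leave alone. Origin: centre of its underside.
Mind the look-alikes: they are no part of the job. Of the things shaped like the plaque, the wooden one is meant.

How it is judged:
At the end, for the whole second after the job is handed in: The plaque lies flat and at rest in the corner, its centre within 3 mm of where both edges touch the rails, and square to the rails within 0.035 rad (2 degrees) (x of plaque in the frame of corner_stop between 0.061 and 0.068 m and y of plaque in the frame of corner_stop between 0.046 and 0.053 m and z of plaque in the frame of corner_stop below 0.003 m and angle between the x axis of plaque and the x axis of corner_stop, either way round below 0.035 rad and angle between plaque's own z axis and vertical below 0.03 rad and linear speed of plaque below 0.01 m/s).
It fails at once if the plaque is lifted off the table (over 8 mm) (height (world z) of plaque above 0.008 m).
It fails at once if the plaque is tipped (over 0.15 rad) (angle between plaque's own z axis and vertical above 0.15 rad).
It fails at once if the freshly glued bee is touched (contact force between bee and anything else above 0.3 N).
It fails at once if the cup, paint jar, brush or round blank is disturbed (moved over 15 mm) (distance of any of cup, paint_jar, brush, round_blank from where it was at the start of the episode above 0.015 m).
It also fails if it takes over 54 s, if anything falls off the work surface, if the arm or the gripper's body presses on something with over 40 N, if the wrist force passes 120 N, or if a joint passes its speed limit or range.

## Working session

There is one attempt and no reset: what is moved stays moved. The work goes in short steps, Python scripts to look and compute and a shell command to move; the robot and the scene stay as the last step left them, time stands still between calls to the robot, and variables do not carry over. Pictures are saved under pics/ and viewed, at most 10 in all, crops included, and the job is handed in when it is done.

```bash
ls; mkdir -p pics; python3 - <<'E'
from plant import robot, read_camera
import cv2,json
for n in("top","scene"):
    c=read_camera(n);cv2.imwrite(f"pics/{n}0.png",c["image"]);print(n,c["K"],c["extrinsics"])
s=robot.read_state();print(s["t"],s["tool_pos"],s["orientation"],s["opening"])
E
```

```text
pics
top [[444.33748876   0.         320.72017522]
 [  0.         444.33748876 203.06100484]
 [  0.           0.           1.        ]] [[-0.01816342 -0.99959941 -0.02170487  0.01736232]
 [-0.99025219  0.02098345 -0.1376964   0.6102468 ]
 [ 0.13809668  0.01899225 -0.99023664  1.02065046]
 [ 0.          0.          0.          1.        ]]
scene [[425.91605001   0.         318.26395068]
 [  0.         425.91605001 209.25490816]
 [  0.           0.           1.        ]] [[ 0.62102192  0.78370525  0.01174141 -0.38550442]
 [ 0.48657046 -0.37373636 -0.78966469 -0.27030047]
 [-0.61447617  0.4961121  -0.61342629  1.32244442]
 [ 0.          0.          0.          1.        ]]
0.1 [0.14523653 0.5816385  0.21770308] [-3.83559410e-01 -3.11773756e+00  2.52999060e-03] 0.09357244168788076
```

View pics/top0.png

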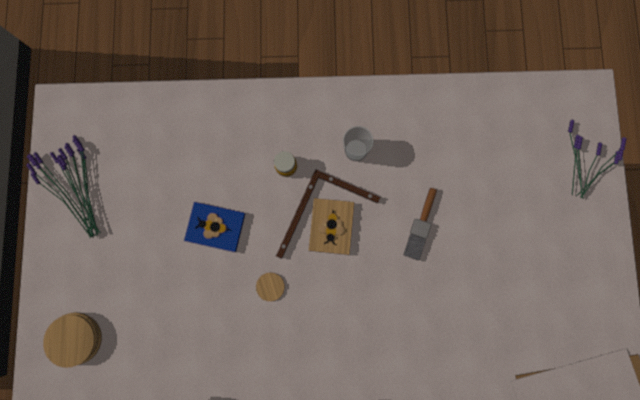

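View pics/scene0.png

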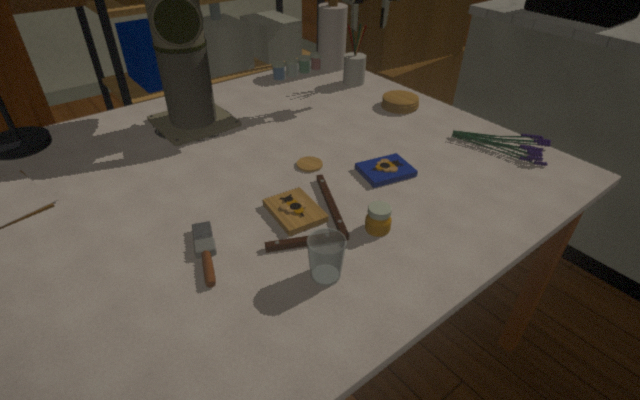

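The top view shows the wooden plaque at (332,226), with a blue look-alike at (215,227). The L's corner is at (317,173), the long rail ends at (280,256) and the short rail at (381,200). The pale wooden one, inside the L, fits the description. I'll measure it and check the crop.

```bash
cat > h.py <<'E'
import numpy as np, cv2
from plant import robot, read_camera
def ray(c,uv):
    R,t=c["extrinsics"][:3,:3],c["extrinsics"][:3,3]
    return -R.T@t, R.T@np.linalg.inv(c["K"])@np.array([*uv,1.])
def onz(c,uv,z):
    o,d=ray(c,uv); return o+d*(z-o[2])/d[2]
def two(c1,p1,c2,p2):
    o1,d1=ray(c1,p1);o2,d2=ray(c2,p2)
    s=np.linalg.lstsq(np.c_[d1,-d2],o2-o1,rcond=None)[0]
    a,b=o1+s[0]*d1,o2+s[1]*d2
    return (a+b)/2,np.linalg.norm(a-b)
def biggest(m,roi):
    x0,y0,x1,y1=roi; k=np.zeros_like(m);k[y0:y1,x0:x1]=m[y0:y1,x0:x1]
    return max(cv2.findContours(k,cv2.RETR_EXTERNAL,cv2.CHAIN_APPROX_NONE)[0],key=cv2.contourArea)
def masks(im):
    h=cv2.cvtColor(im,cv2.COLOR_BGR2HSV)
    return cv2.inRange(h,(10,70,110),(28,255,255)), cv2.inRange(h,(0,60,10),(20,255,95))
E
python3 - <<'E'
from h import *
c=read_camera("top");im=c["image"]
w,d=masks(im)
a=im[150:280,250:400]; b=cv2.cvtColor(w|(d//2),cv2.COLOR_GRAY2BGR)[150:280,250:400]
cv2.imwrite("pics/crop1.png",cv2.resize(np.hstack([a,b]),None,fx=2.6,fy=2.6,interpolation=cv2.INTER_NEAREST))
s=read_camera("scene");ws,ds=masks(s["image"])
a=s["image"][160:270,240:370]; b=cv2.cvtColor(ws|(ds//2),cv2.COLOR_GRAY2BGR)[160:270,240:370]
cv2.imwrite("pics/crop2.png",cv2.resize(np.hstack([a,b]),None,fx=3,fy=3,interpolation=cv2.INTER_NEAREST))
k=biggest(w,(300,190,365,262))
P=np.array([onz(c,p[0],.018)[:2] for p in k],np.float32)
r=cv2.minAreaRect(P);print("plaque",r,cv2.boxPoints(r))
k=biggest(d,(265,160,395,265))
P=np.array([onz(c,p[0],.016)[:2] for p in k],np.float32)
np.save("rail.npy",P);print(len(P),cv2.minAreaRect(P))
for uv in((317,173),(280,255),(380,200)):print(onz(c,uv,.016))
E
```

```text
plaque ((0.557811439037323, -0.017255235463380814), (0.09851310402154922, 0.12960366904735565), 83.27482604980469) [[ 0.48768717 -0.05858411]
 [ 0.6163991  -0.07376163]
 [ 0.6279357   0.02407364]
 [ 0.49922377  0.03925116]]
307 ((0.557765781879425, -0.011312037706375122), (0.17479440569877625, 0.23382343351840973), 65.13388061523438)
[0.68949042 0.01370905 0.016     ]
[0.48946186 0.10663038 0.016     ]
[ 0.61864183 -0.13937495  0.016     ]
```

View pics/crop1.png

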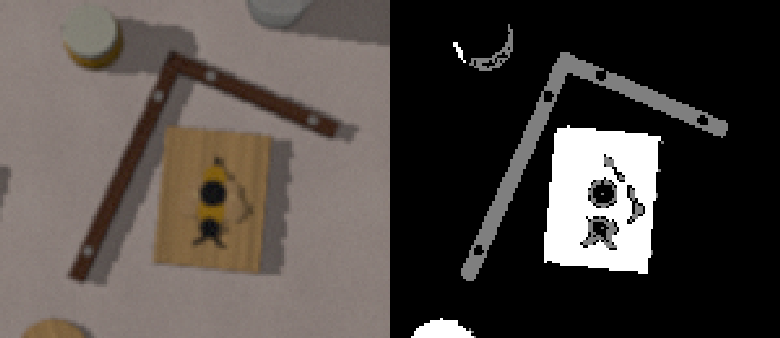

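View pics/crop2.png

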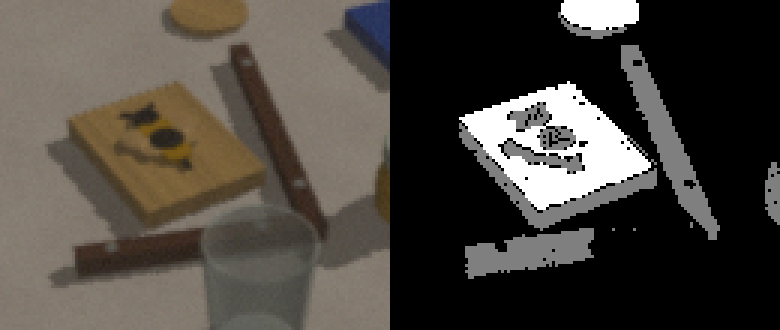

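The crops confirm the target: pale wood with the bee, about 130×99 mm, inside the L, and the masks are clean. Next I'll fit the rail frame, check heights from two views and find the neighbours.

```bash
cat >> h.py <<'E'
def railframe():
    P=np.load("rail.npy"); a=np.deg2rad(155.1); o=np.array([.67,.0])
    for _ in range(5):
        ex=np.array([np.cos(a),np.sin(a)]);ey=np.array([-ex[1],ex[0]]);Q=np.c_[(P-o)@ex,(P-o)@ey]
        def ln(i,lo,hi,near):  # edge points of a rail face
            m=(Q[:,i]>lo)&(Q[:,i]<hi)&(abs(Q[:,1-i]-near)<7)
            return np.polyfit(Q[m,i],Q[m,1-i],1)
        L,Lo,S,So=ln(0,30,190,0) if 0 else ln(0,.03,.19,0) if 0 else None,None,None,None
        break
    return P
E
sed -i '/^def railframe/,$d' h.py
python3 - <<'E'
from h import *
P=np.load("rail.npy"); o=np.array([.67,.0]); a=np.deg2rad(155.1)
for _ in range(4):
    ex=np.array([np.cos(a),np.sin(a)]);ey=np.array([-ex[1],ex[0]]);Q=np.c_[(P-o)@ex,(P-o)@ey]
    f=lambda i,hi,n:(lambda m:np.polyfit(Q[m,i],Q[m,1-i],1))((Q[:,i]>.02)&(Q[:,i]<hi)&(abs(Q[:,1-i]-n)<.006))
    L,Lo,S,So=f(0,.2,0),f(0,.2,-.016),f(1,.14,0),f(1,.14,-.016)
    o=o+ex*(S[1]+So[1]+.016)/2+ey*(L[1]+Lo[1]+.016)/2
    a+=np.arctan((L[0]+Lo[0]-S[0]-So[0])/4)
print("origin",o,"ang",np.rad2deg(a),"slopes",L,Lo,S,So,Q.max(0),Q.min(0))
np.save("frame.npy",[*o,a])
c=read_camera("top");s=read_camera("scene")
T=lambda p:np.array([(p[:2]-o)@ex,(p[:2]-o)@ey])*1e3
w=masks(c["image"])[0];k=biggest(w,(300,190,365,262))
r=cv2.minAreaRect(np.array([onz(c,p[0],.018)[:2] for p in k],np.float32));B=cv2.boxPoints(r)
print("plaque centre C",T(np.array(r[0])),"corners",[T(b).round(1) for b in B])
bt=cv2.boxPoints(cv2.minAreaRect(k.astype(np.float32)))
ws=masks(s["image"])[0];ks=biggest(ws,(258,180,330,236))
qs=cv2.approxPolyDP(cv2.convexHull(ks),4,True).reshape(-1,2);print("scene quad",qs,"top quad",bt)
for b in bt:
    z=[two(c,b,s,q) for q in qs];p,e=min(z,key=lambda t:t[1]);print(p.round(4),e.round(4))
for n,uv,z in(("cuprim",(358,140),.09),("jarcap",(286,163),.06),("blank",(270,287),.008),("brush",(433,190),.005),("brush2",(415,255),.005)):
    p=onz(c,uv,z);print(n,p.round(3),T(p).round(0))
E
```

```text
Traceback (most recent call last):
TypeError: expected non-empty vector for x
```

```bash
cat > m.py <<'E'
from h import *
P=np.load("rail.npy"); o=np.array([.676,.009]); a=np.deg2rad(155.1)
for _ in range(4):
    ex=np.array([np.cos(a),np.sin(a)]);ey=np.array([-ex[1],ex[0]]);Q=np.c_[(P-o)@ex,(P-o)@ey]
    f=lambda i,hi,n:(lambda m:np.polyfit(Q[m,i],Q[m,1-i],1))((Q[:,i]>.02)&(Q[:,i]<hi)&(abs(Q[:,1-i]-n)<.006))
    L,Lo,S,So=f(0,.2,0),f(0,.2,-.016),f(1,.14,0),f(1,.14,-.016)
    o=o+ex*(S[1]+So[1]+.016)/2+ey*(L[1]+Lo[1]+.016)/2
    a+=np.arctan((L[0]+Lo[0]-S[0]-So[0])/4)
T=lambda p:np.array([(p[:2]-o)@ex,(p[:2]-o)@ey])*1e3
def plaque(c,roi=(290,175,365,262)):
    k=biggest(masks(c["image"])[0],roi)
    r=cv2.minAreaRect(np.array([onz(c,p[0],.018)[:2] for p in k],np.float32))
    return k,r,[T(b).round(1) for b in cv2.boxPoints(r)]
E
python3 - <<'E'
from m import *
print("origin",o,"ang",np.rad2deg(a),"slopes",L,Lo,S,So,Q.max(0),Q.min(0))
c=read_camera("top");s=read_camera("scene")
k,r,B=plaque(c);print("plaque centre C",T(np.array(r[0])),"corners",B,r)
bt=cv2.boxPoints(cv2.minAreaRect(k.astype(np.float32)))
ks=biggest(masks(s["image"])[0],(258,180,330,236))
qs=cv2.approxPolyDP(cv2.convexHull(ks),4,True).reshape(-1,2);print("scene quad",qs.tolist(),"top quad",bt.tolist())
for b in bt:
    z=[two(c,b,s,q) for q in qs];p,e=min(z,key=lambda t:t[1]);print(p.round(4),e.round(4))
for n,uv,z in(("cuprim",(358,140),.09),("jarcap",(286,163),.06),("blank",(270,287),.008),("brush",(433,190),.005),("brush2",(415,255),.005)):
    p=onz(c,uv,z);print(n,p.round(3),T(p).round(0))
E
```

```text
origin [0.67930297 0.01069496] ang 154.98154859280967 slopes [ 0.00076833 -0.00159707] [-0.00133818 -0.01440294] [ 0.00664991 -0.0020414 ] [-0.00721997 -0.01395854] [0.21794668 0.15844482] [-0.01602574 -0.01631985]
plaque centre C [98.27040498 76.69195747] corners [array([144.4, 143.8]), array([ 21.3, 103.2]), array([52.2,  9.6]), array([175.2,  50.2])] ((0.5578193068504333, -0.01724155992269516), (0.09851536899805069, 0.12960362434387207), 83.25017547607422)
scene quad [[299, 187], [326, 215], [289, 229], [263, 199]] top quad [[307.90338134765625, 250.5146484375], [312.9505615234375, 197.51913452148438], [353.4404296875, 201.37530517578125], [348.39324951171875, 254.37081909179688]]
[0.4986 0.0384 0.0147] 0.0016
[0.626  0.0218 0.0176] 0.007
[ 0.6159 -0.0744  0.0199] 0.0007
[ 0.488  -0.0583  0.016 ] 0.0006
cuprim [ 0.75  -0.085  0.09 ] [-105.   57.]
jarcap [0.706 0.086 0.06 ] [  7. -80.]
blank [0.413 0.132 0.008] [292.   2.]
brush [ 0.642 -0.272  0.005] [-86. 272.]
brush2 [ 0.484 -0.22   0.005] [ 80. 292.]
```

Everything checks out: plaque height about 17 mm, size 129.6×98.5 mm, rails 218/158 mm. In the stop's frame the plaque centre is at (98,77) mm, turned +18°. Plan: with the hand half open and its finger line parallel to the long rail, push −y so the plaque squares up, then push along −x.

```bash
python3 -m inch '[387,-684,0,-101,60,387,-684,0,-101,60,387,-684,0,-101,60,387,-684,0,-101,60,387,-684,0,-101,60,387,-684,0,-101,60,387,-684,0,-101,60,387,-684,0,-101,60,387,-684,0,-101,60,387,-684,0,-101,60]'
```

```text
t: 1.13
tool_pos: [0.3511, 0.2177, 0.2189]
orientation: [2.142, 2.298, 0.002]
force: [1.0, 0.8, 0.5]
opening: 0.0562
gripper_force: 0.0
```

```bash
python3 -m inch '[181,-320,0,-29,60,181,-320,0,-29,60,181,-320,0,-29,60,181,-320,0,-29,60,181,-320,0,-29,60,181,-320,0,-29,60,181,-320,0,-29,60,181,-320,0,-29,60,181,-320,0,-29,60,181,-320,0,-29,60]'; python3 - <<'E'
from m import *
s=robot.read_state();print(T(s["tool_pos"]),s["tool_pos"],2*np.degrees(np.arctan2(s["orientation"][1],s["orientation"][0]))-90)
E
```

```text
t: 1.97
tool_pos: [0.5331, -0.1059, 0.2178]
orientation: [2.647, 1.69, -0.002]
force: [1.3, 0.2, 0.1]
opening: 0.0553
gripper_force: 0.0
[ 83.20906097 167.48971701] [ 0.53306818 -0.10588951  0.21779558] -24.896170498947228
```

```bash
python3 -m inch '[0,0,-180,0,60,0,0,-180,0,60,0,0,-180,0,60,0,0,-180,0,60,0,0,-180,0,60,0,0,-195,0,60,0,0,-205,0,60,0,0,-211,0,60,0,0,-211,0,60,0,0,-211,0,60]'; python3 - <<'E'
from m import *
c=read_camera("top");cv2.imwrite("pics/t3.png",cv2.resize(c["image"][130:300,240:460],None,fx=3,fy=3))
E
```

```text
t: 2.8
tool_pos: [0.532, -0.1006, 0.0083]
orientation: [2.644, 1.696, 0.001]
force: [-0.4, 0.2, 0.4]
opening: 0.0555
gripper_force: 0.0
```

View pics/t3.png

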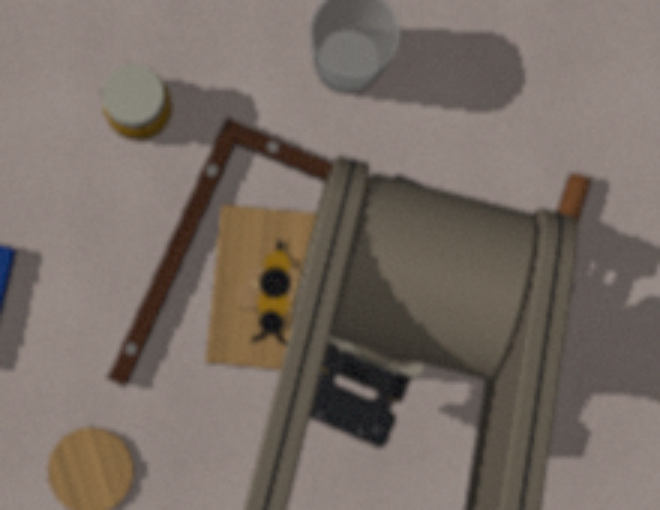

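The hand is down, clear of the plaque's open long edge at crop pixel (310,290), and parallel to the long rail. Now I push toward the long rail.

```bash
python3 -m inch '[2,4.5,0,0,60,4,9,0,0,60,6,13.5,0,0,60,8.5,18,0,0,60,10.5,22.5,0,0,60,12.5,27,0,0,60,14.5,31.5,0,0,60,17,36,0,0,60,19,41,0,0,60,19,41,0,0,60]'; python3 - <<'E'
from m import *
s=robot.read_state();print(T(s["tool_pos"]),s["force"])
s=read_camera("scene");cv2.imwrite("pics/s4.png",cv2.resize(s["image"][140:290,200:400],None,fx=3.5,fy=3.5))
E
```

```text
t: 3.68
tool_pos: [0.551, -0.0585, 0.0076]
orientation: [-2.644, -1.697, -0.001]
force: [-0.0, 0.1, -0.3]
opening: 0.0557
gripper_force: 0.0
[ 87.04153536 116.9320441 ] [-0.02981747  0.1171505  -0.27039763]
```

View pics/s4.png

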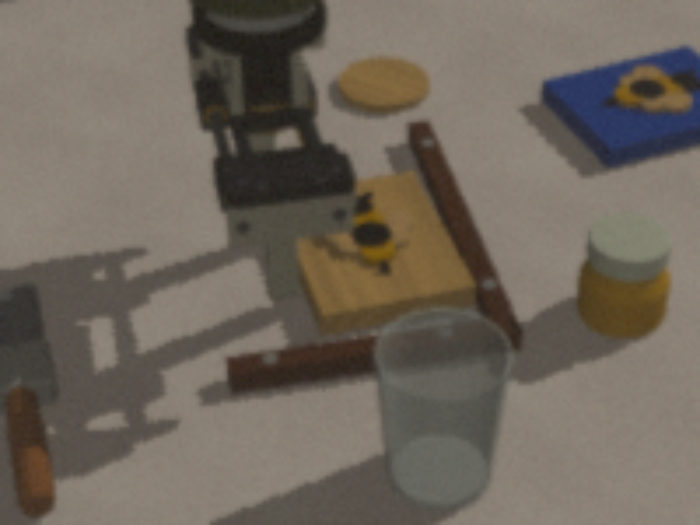

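The plaque is now nearly square, with a gap of roughly 10 mm to the long rail (crop ~(455,250)). I'll continue gently until contact.

```bash
python3 -m inch '[0.8,1.8,0,0,60,1.6,3.6,0,0,60,2.5,5.4,0,0,60,3,6.3,0,0,60,3.4,7.2,0,0,60,3.4,7.2,0,0,60]'; python3 -m inch '[0.4,0.9,0,0,60,0.4,0.9,0,0,60]';  python3 -m inch '[0.4,0.9,0,0,60,0.4,0.9,0,0,60]'; python3 - <<'E'
from m import *
s=robot.read_state();print(T(s["tool_pos"]),s["force"])
E
```

```text
t: 4.23
tool_pos: [0.5541, -0.0522, 0.0076]
orientation: [-2.644, -1.696, -0.0]
force: [-0.6, -0.1, 0.3]
opening: 0.0558
gripper_force: 0.0
t: 4.4
tool_pos: [0.5545, -0.0514, 0.0077]
orientation: [2.644, 1.696, 0.0]
force: [-0.5, -0.2, 0.6]
opening: 0.0558
gripper_force: 0.2
t: 4.57
tool_pos: [0.5544, -0.0512, 0.0077]
orientation: [2.644, 1.696, -0.002]
force: [-3.3, -4.6, 1.8]
opening: 0.0559
gripper_force: 2.6
[ 87.00900618 108.93620597] [-3.25740922 -4.55873774  1.7927097 ]
```

```bash
python3 -m inch '[0.4,0.9,0,0,60,0.4,0.9,0,0,60]'; python3 -m inch '[-8,-18,0,0,60,-8,-18,0,0,60,-8,-18,35,0,60,-8,-18,70,7,60,-8,-18,100,14,60,-8,-18,100,21,60,-8,-18,100,28,60,-25,-60,100,35,60,-40,-100,100,42,60,-40,-100,100,49,60]'; python3 - <<'E'
from m import *
s=robot.read_state();print(T(s["tool_pos"]),s["force"])
c=read_camera("top");cv2.imwrite("pics/t5.png",cv2.resize(c["image"][130:300,240:460],None,fx=3,fy=3))
k,r,B=plaque(c);print(T(np.array(r[0])),B,r[1:],np.degrees(a))
E
```

```text
t: 4.73
tool_pos: [0.5543, -0.0511, 0.0076]
orientation: [2.644, 1.695, -0.004]
force: [-5.6, -7.4, 4.3]
opening: 0.0555
gripper_force: 4.7
t: 5.57
tool_pos: [0.5143, -0.1525, 0.1079]
orientation: [1.716, 2.63, -0.002]
force: [0.9, -0.3, -0.4]
opening: 0.056
gripper_force: 0.0
[ 80.5125131  217.63086836] [ 0.86681241 -0.25297814 -0.39517506]
[87.01094982 49.26586949] [array([151.4,  99.5]), array([21.3, 97.7]), array([22.7, -1. ]), array([152.7,   0.8])] ((0.09866177290678024, 0.13008156418800354), 65.77925872802734) 154.98154859280967
```

View pics/t5.png

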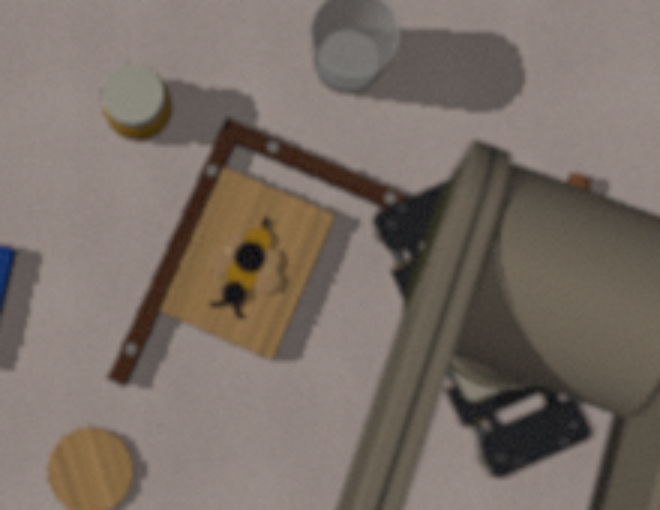

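The plaque is flush with the long rail. Its centre is at (87,49), so it needs 22 mm toward the short rail. I'll take the hand round to the other short edge.

```bash
python3 -m inch '[-21,195,0,41,40,-21,195,0,41,40,-21,195,0,41,40,-21,195,0,41,40,-21,195,0,41,40,-21,195,0,41,40,-21,195,0,41,40,-21,195,-40,41,40,-21,195,-70,41,40,-21,195,-70,41,40]'; python3 - <<'E'
from m import *
s=robot.read_state();print(T(s["tool_pos"]),s["tool_pos"],2*np.degrees(np.arctan2(s["orientation"][1],s["orientation"][0]))-90)
E
```

```text
t: 6.45
tool_pos: [0.4896, 0.0452, 0.0318]
orientation: [-0.7, -3.053, 0.003]
force: [-2.4, -0.0, -1.4]
opening: 0.0374
gripper_force: 0.0
[186.53789772  48.93756912] [0.48957142 0.0452379  0.03182174] -295.8206632596731
```

```bash
python3 -m inch '[0,0,-12,0,40,0,0,-24,0,40,0,0,-24,0,40]';python3 - <<'E'
from m import *
s=robot.read_state();print(T(s["tool_pos"]),s["tool_pos"],2*np.degrees(np.arctan2(s["orientation"][1],s["orientation"][0]))-90+360,s["force"])
E
```

```text
t: 6.7
tool_pos: [0.4938, 0.0451, 0.0126]
orientation: [-0.697, -3.062, 0.0]
force: [-0.2, -0.3, -0.3]
opening: 0.0372
gripper_force: 0.0
[182.65302065  47.29027972] [0.49378844 0.04508767 0.01257417] 64.36264702198156 [-0.19681911 -0.29106538 -0.3171797 ]
```

```bash
python3 -m inch '[0,0,-3,0.6,40,4,-2,-3,0.6,40,8,-4,-3,0.6,40,12,-5.5,-3,0.6,40,16,-7.5,-3,0.6,40,20,-9.5,-3,0.6,40,24,-11,-3,0.6,40,28,-13,-3,0.6,40,32.5,-15,-3,0.6,40,32.5,-15,-3,0.6,40]';python3 - <<'E'
from m import *
s=robot.read_state();print(T(s["tool_pos"]),s["tool_pos"],2*np.degrees(np.arctan2(s["orientation"][1],s["orientation"][0]))-90+360,s["force"])
E
```

```text
t: 7.53
tool_pos: [0.5277, 0.0299, 0.0108]
orientation: [0.678, 3.067, -0.0]
force: [0.7, 0.8, -0.4]
opening: 0.0371
gripper_force: 0.0
[145.53504601  46.68619606] [0.52767917 0.02993751 0.01080325] 425.0597020433597 [ 0.72016683  0.84013767 -0.39149112]
```

```bash
python3 -m inch '[1.8,-0.8,0,0,40,3.6,-1.7,0,0,40,5,-2.3,0,0,40,5,-2.3,0,0,40]'; python3 -m inch '[0.9,-0.4,0,0,40,0.9,-0.4,0,0,40]'; python3 -m inch '[0.9,-0.4,0,0,40,0.9,-0.4,0,0,40]';python3 - <<'E'
from m import *
s=robot.read_state();print(T(s["tool_pos"]),s["force"])
E
```

```text
t: 7.87
tool_pos: [0.5318, 0.028, 0.0106]
orientation: [0.678, 3.067, -0.0]
force: [-0.6, -0.5, 0.4]
opening: 0.0372
gripper_force: 0.0
t: 8.03
tool_pos: [0.5326, 0.0276, 0.0106]
orientation: [0.678, 3.068, -0.0]
force: [-0.3, 0.5, -0.3]
opening: 0.0375
gripper_force: 0.1
t: 8.2
tool_pos: [0.5335, 0.0273, 0.0106]
orientation: [0.678, 3.068, -0.0]
force: [-0.7, 0.3, -0.6]
opening: 0.037
gripper_force: 0.2
[139.09258795  46.63372837] [-0.69251937  0.28333535 -0.64631961]
```

```bash
python3 -m inch '[0.9,-0.4,0,0,40,0.9,-0.4,0,0,40]'; python3 -m inch '[0.9,-0.4,0,0,40,0.9,-0.4,0,0,40]';python3 - <<'E'
from m import *
s=robot.read_state();print(T(s["tool_pos"]),s["force"])
E
```

```text
t: 8.37
tool_pos: [0.5345, 0.0268, 0.0107]
orientation: [0.678, 3.067, 0.0]
force: [-0.3, 0.7, 0.3]
opening: 0.037
gripper_force: 0.2
t: 8.53
tool_pos: [0.535, 0.0266, 0.0106]
orientation: [-0.678, -3.067, -0.0]
force: [-2.7, 1.7, 2.2]
opening: 0.0368
gripper_force: 1.5
[137.48954298  46.59555491] [-2.65354073  1.7264193   2.19323578]
```

The push has met the short rail. One more small squeeze, then I retreat and look.

```bash
python3 -m inch '[0.9,-0.4,0,0,40,0.9,-0.4,0,0,40]'; python3 -m inch '[-20,9,0,0,40,-20,9,0,0,40,-30,14,30,0,40,-50,24,70,0,40,-80,60,100,0,40,-80,100,100,0,40,-80,100,100,0,40]'; python3 - <<'E'
from m import *
c=read_camera("top");cv2.imwrite("pics/t6.png",cv2.resize(c["image"][130:300,240:460],None,fx=3,fy=3))
k,r,B=plaque(c);print(T(np.array(r[0])),B,r[1:],np.degrees(a))
E
```

```text
t: 8.7
tool_pos: [0.5351, 0.0266, 0.0104]
orientation: [-0.677, -3.065, -0.0]
force: [-6.6, 4.2, 6.0]
opening: 0.0374
gripper_force: 3.8
t: 9.28
tool_pos: [0.4574, 0.1297, 0.1142]
orientation: [0.676, 3.063, 0.006]
force: [-1.1, 0.3, 0.4]
opening: 0.0372
gripper_force: 0.0
[65.10187216 49.14572133] [array([129.6,  98.7]), array([ 0.6, 98.7]), array([ 0.6, -0.4]), array([129.6,  -0.4])] ((0.09905779361724854, 0.12898096442222595), 64.96589660644531) 154.98154859280967
```

View pics/t6.png

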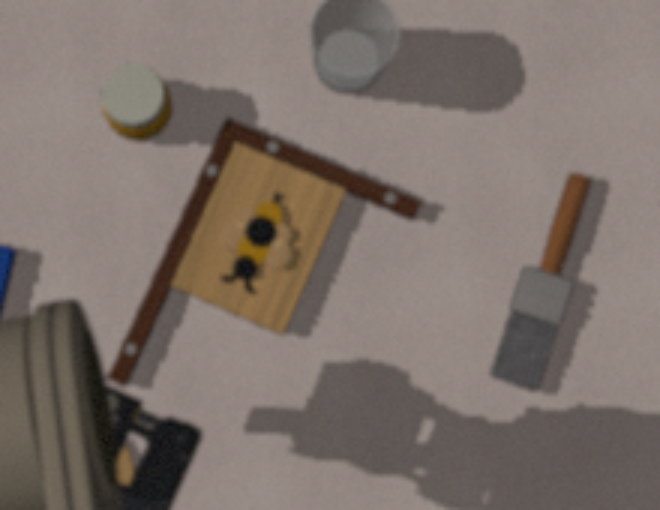

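The plaque sits snug in the corner at (65.1, 49.1) mm and square to 0.02°, with cup, jar and brush in place. The hand hides the round blank, but it passed well above it. Handing in.

```bash
python3 -c "
from plant import job
print(job.close_job())"
```

```text
the job is handed in; nothing more can be done
None
```

The plaque is flush against both rails, measured before hand-in at x = 65.1 mm, y = 49.1 mm and square within 0.1°, and the job is handed in at about 9.3 s; the hand-in returned no verdict.

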